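# Shut the cuvette reader and lock its cam latch

## Task

Load the little cuvette reader: push its sample carriage fully home into the housing, then turn the steel latch handle by its black knob up over the cam until you feel it drop into the notch, and press it down to the bottom of the notch so that the carriage is locked in. Work gently, by feel, with no more than about 15 N on the carriage or the handle, and leave the glassware beside the reader where it is.

Things in the scene. Friction and masses are not known exactly. Their poses are not given: they have to be found in the camera images.
- reader: The cuvette reader, bolted down: grey base plate (12 mm thick, from x = -100 to +70, y = -60 to +120 mm of its frame) with a hollow white housing (72 mm high, x = -10 to +70, y = -40 to +40 mm). Origin on the bench surface below the middle of the carriage's way; its x axis points the way the carriage goes in (away from the robot, give or take 0.3 rad), z up.
- carriage (a joint): Slide of the sample carriage in m: it grows as the carriage goes into the housing along the reader's +x; 0 = fully out, 0.060 = fully home against its stop. It starts between 0 and 0.010. About 2.5 N of friction; it stays where it is left.
- tab_front (a point): Middle of the front face of the carriage's upright aluminium push tab (50 mm wide, 8 mm thick, from 14 to 60 mm above the bench); this point is 37 mm above the bench. When the carriage is home the face is at x = -22 mm, y = 0 of the reader frame. Behind the tab the carriage is 50 mm wide; two clear cuvettes stand in its black block, tops 64 mm above the bench.
- pivot (a point): Upright axis of the latch handle, fixed to the reader at x = -43, y = +75 mm of its frame; the point is 34 mm up. At right angles to the lever a 60 mm steel tongue points to the reader's -x when open and lies across the front of the push tab when locked (some 15 mm of gap); with the carriage not home the tongue runs against it. The steel cam ring under the lever reaches 31 mm from the axis.
- knob (a point): Middle of the upright black round knob (20 mm diameter, from 39 to 84 mm above the bench when the handle is low; the point is then 62 mm up) at the end of the handle's flat steel lever (16 mm wide, 29 to 39 mm above the bench when low), 80 mm from the pivot axis. The end of the lever under the knob is 24 mm round. Lever and knob turn about the pivot and also ride up and down on it.
- vial_a: Loose white vial, 27 mm diameter, 51 mm high, standing to the right of the reader, about x = 0, y = -115 mm of its frame; origin at the middle of its underside. Leave it alone.
- beaker: Loose small glass beaker, 50 mm diameter, 62 mm high, to the right of the reader, about x = -85, y = -115 mm of its frame; origin at the middle of its underside. Leave it alone.
- vial_b: Loose white vial, 27 mm diameter, 51 mm high, to the left of the reader, about x = +60, y = +150 mm of its frame; origin at the middle of its underside. Leave it alone.
- handle: The latch handle; origin on the pivot axis, at bench height when low; y axis along the lever. Turn = its yaw from the reader's, counter-clockwise to lock; starts at 0 to 0.06, low. A pin under it climbs a ramp (0.50 rad, +8 mm), runs on a level top (0.39 rad), then falls into the notch (0.29 rad wide, middle at a turn of 1.22 to 1.78, not reported). Behind it the top goes on to a stop at 2.15.
- pin (a point): Middle of the pin under the lever, 26 mm from the pivot axis, 6 mm thick, 23 mm up when low; it rides on the cam. Turning takes 1 to 6 N at the knob. Over the notch the handle drops about 4 mm by itself (unless gripped tight); then the notch's walls stop it (0.03 rad of play), and the knob must be pressed down with 5 N or a little more for the last 4 mm, until solid. It stays down when left there.

How it is judged:
By the outcome, as a careful person would: the job done as asked, in the order asked, and still so for the second after the job is handed in, with the robot touching nothing.
It also fails if it takes over 64 s, if anything falls off the work surface, if the arm or the gripper's body presses on something with over 40 N, if the wrist force passes 120 N, or if a joint passes its speed limit or range.

## Robot

A 7-joint arm with a two-finger parallel gripper is mounted at the origin on a cart in front of the work surface, level with it; the furniture and walls round the work are solid. World frame = base frame: x ahead of the robot, y to its left, z up, the work surface at z = 0. Lengths are in m, angles in rad, forces in N, time in s.
With the tool pointing down it reaches from about 0.425 to 0.95 m from the base axis. Payload 4.7 kg.
Tool frame: the origin (TCP) lies between the finger pads; the fingertips stand 25 mm ahead of it and the grasp point (between the pads) lies 6 mm ahead of it; x points along the fingers, z is the direction in which the jaws open and shut, and the axes are right-handed (so a half turn about x gives the same grasp; the last joint's range is limited). The gripper opens to 85 mm and grips with 20 to 120 N. Pads are 22 mm wide; open, the fingers measure 114 mm over their backs; the gripper's body (76 mm by 85 mm) begins 54 mm behind the grasp point. The pads swing forward as they close: fully open they stand 13 mm farther back than shut.
Start: joints at [-1.254, 0.469, -0.049, 1.532, 0.024, 1.141, -0.082], TCP at [0.229, 0.635, 0.231] pointing down, gripper open.
Joint ranges: [-2.59, 2.59], [-0.33, 1.99], [-1.39, 1.29], [0.1, 2.45], [-1.04, 4.18], [0.21, 1.99], [-2.66, 2.66]. Speed limits (rad/s): [2.57, 2.57, 3.14, 3.14, 3.14, 3.14, 3.14].

## Interface

Orientations are given as a 3x3 rotation matrix whose columns are the frame's x, y, z axes.
In Python, from rig import * gives the robot as it stands. Calls block until the motion is done:
- movep(position, orientation): joint-space move of the TCP to a pose.
- move_l(position, attitude=None, feed=0.15, until_force=None): straight line of the TCP; attitude=None keeps the orientation; feed is the mean speed in m/s. With until_force (N) it stops when the force on the tool has changed by that much, and returns True; else False.
- move_joints(angles): joint-space move.
- command_gripper(opening, newtons=None): finger opening in m; newtons is the grip in N (None keeps the last); returns when the fingers have stopped.
- sleep(seconds).
- inverse_kinematics(position, orientation): joint angles nearest the present ones, or None.
- sense(): the state.
- camera(name): name is "scene" or "top"; returns (picture, depth): 400x640x3 uint8, red, green, blue; 400x640 float32, m along the optical axis (not along the pixel's ray), 0 where there is no reading.
- camera_params(name): a dict with "K" (3x3 intrinsics, pixels), "dist" ([k1, k2, p1, p2, k3] as OpenCV has them; the pictures are not rectified), "position" and "rotation" of the camera in the world. Camera axes: x right, y down, z forward; pixel columns grow to the right and rows downward; lengths in m; the calibration is good to about 2 mm. A picture is of the moment at which its call begins. camera_params takes no time and is no camera call.
A pose or a line that the arm cannot do raises Unreachable and nothing moves.
- finish_job(): hands the job in, once; it reports no verdict.
The state is a dict: "time_s": time; "joint_pos": joint angles; "qd": joint speeds; "joint_efforts": joint torques, N m; "position": TCP position; "tcp_rot": TCP orientation; "wrist_force": force on the tool from outside, world axes, zero at the start; "ft_torque": the same for the moment, N m; "finger_gap": finger opening in m.
Only numpy, scipy, OpenCV 4.12 (cv2) and the standard library are available. Lean on these libraries where they do the work, as an engineer would, in place of code of your own. Each camera call takes 0.05 s, during which the arm holds its last target. There are 200 camera calls.

## Working session

There is one attempt and no reset: what is moved stays moved. The work goes in short steps, each a Python script; the robot and the scene stay as the last script left them, time stands still between calls to the robot, and variables do not carry over. Pictures are saved under pics/ and viewed, about 8 in all and at most 12, crops included, and the job is handed in when it is done.

```bash
mkdir -p pics; ls; python3 - <<'E'
from rig import *
import cv2,numpy as np
for n in("scene","top"):
    p,d=camera(n); cv2.imwrite(f"pics/{n}0.png",p[:,:,::-1]); np.save(f"pics/{n}0.npy",d)
    c=camera_params(n); print(n,c)
s=sense();print(s["time_s"],s["wrist_force"],s["tcp_rot"])
E
```

```text
pics
scene {'K': array([[474.04785212,   0.        , 322.75189028],
       [  0.        , 474.04785212, 202.09711361],
       [  0.        ,   0.        ,   1.        ]]), 'dist': array([-0.08992701,  0.        ,  0.        ,  0.        ,  0.        ]), 'position': array([ 0.1073825 , -0.85544042,  0.52689848]), 'rotation': array([[ 0.80623863, -0.3306095 ,  0.49058804],
       [-0.59136532, -0.42751795,  0.68375102],
       [-0.01631939, -0.84138324, -0.54019248]])}
top {'K': array([[441.84777884,   0.        , 319.12177835],
       [  0.        , 441.84777884, 196.66509644],
       [  0.        ,   0.        ,   1.        ]]), 'dist': array([0.02509396, 0.        , 0.        , 0.        , 0.        ]), 'position': array([ 0.4262328 , -0.27438269,  0.9235172 ]), 'rotation': array([[ 0.02080676, -0.98895365,  0.14675747],
       [-0.9988817 , -0.02679609, -0.03895267],
       [ 0.04245491, -0.14578287, -0.98840525]])}
0.1 [ 0.08765545 -0.15362509 -0.16823468] [[-5.07056656e-04 -9.40819591e-01  3.38907421e-01]
 [-1.61878911e-03  3.38907793e-01  9.40818201e-01]
 [-9.99998561e-01 -7.15715127e-05 -1.69483396e-03]]
```

View pics/top0.png

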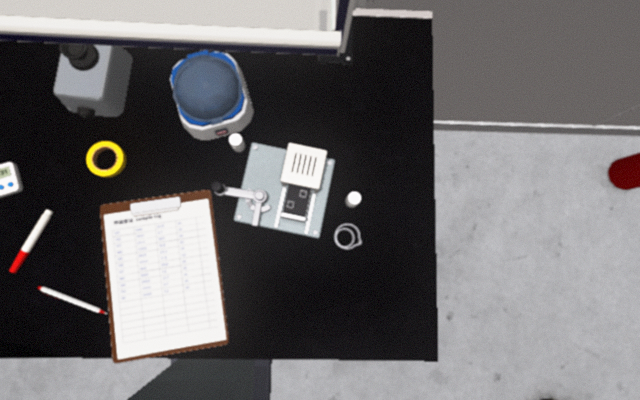

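View pics/scene0.png

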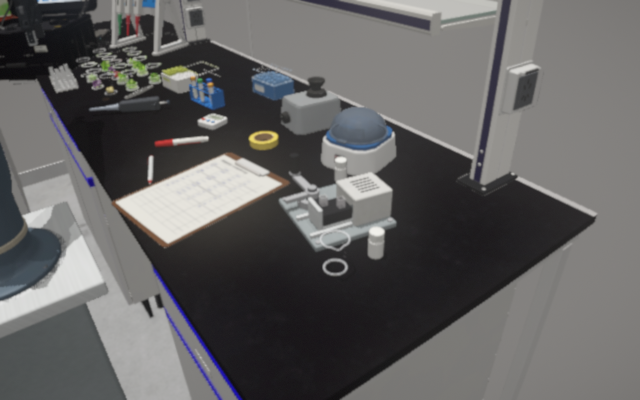

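The top view shows the reader at about (285,190), with its housing at (304,165), the knob at (219,189), the pivot at (260,197) and the tongue toward (256,222). The vials are at (237,142) and (354,199) and the beaker at (348,236). I'll enlarge it.

```bash
cat > h.py <<'E'
import numpy as np, cv2
from rig import *
def ray(n,uv):
    c=camera_params(n); q=cv2.undistortPoints(np.array([[uv]],float),c["K"],c["dist"])[0,0]
    return c["position"], c["rotation"]@np.array([q[0],q[1],1])
def at_z(n,uv,z):
    o,r=ray(n,uv); return o+r*(z-o[2])/r[2]
def proj(n,P):
    c=camera_params(n); R=c["rotation"].T
    return cv2.projectPoints(np.array(P,float).reshape(-1,1,3),cv2.Rodrigues(R)[0],-R@c["position"],c["K"],c["dist"])[0][:,0]
def shot(n,name,box,k):
    p,d=camera(n); u0,v0,u1,v1=box
    cv2.imwrite(f"pics/{name}.png",cv2.resize(p[v0:v1,u0:u1,::-1],None,fx=k,fy=k,interpolation=cv2.INTER_CUBIC)); return p,d
E
python3 - <<'E'
from h import *
p=cv2.imread("pics/top0.png")
cv2.imwrite("pics/c1.png",cv2.resize(p[125:255,205:365],None,fx=5,fy=4.6154*1.0,interpolation=cv2.INTER_CUBIC))
E
```

```text
(no output)
```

View pics/c1.png

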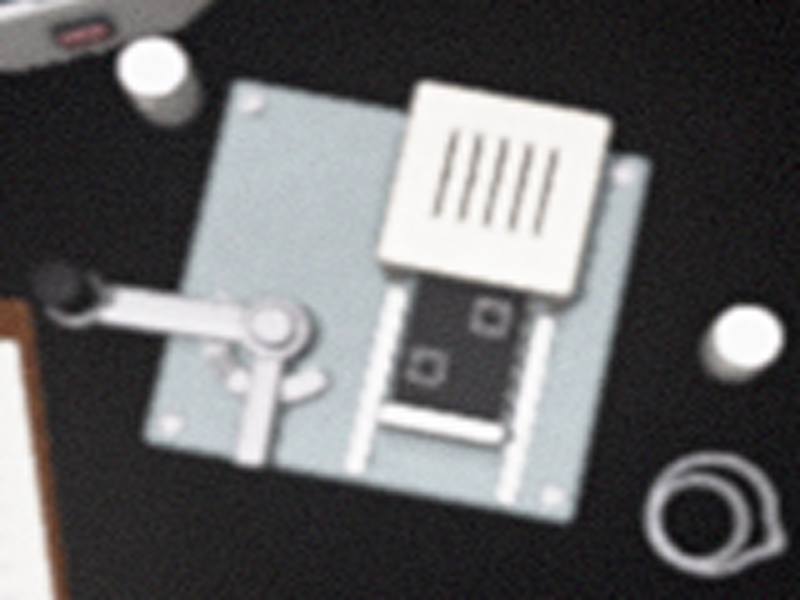

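The crop shows the plate corners at (236,80), (650,157), (572,523) and (146,442), and the housing top at (415,80), (612,117), (578,300) and (378,265). The knob top is near (66,285), the pivot cap at (270,325) and the tab's top front edge from (382,425) to (505,442). I'll fit the pose to these.

```bash
cat >> h.py <<'E'
def W(pose,P):
    x,y,a=pose; P=np.atleast_2d(P); c,s=np.cos(a),np.sin(a)
    return np.c_[x+c*P[:,0]-s*P[:,1], y+s*P[:,0]+c*P[:,1], P[:,2]]
E
python3 - <<'E'
from h import *
from scipy.optimize import least_squares
full=lambda q:(205+(q[0]+.5)/5-.5,125+(q[1]+.5)/4.6154-.5)
px=np.array([full(q) for q in [(236,80),(650,157),(572,523),(146,442),(415,80),(612,117),(578,300),(378,265)]])
P=np.array([[70,120,12],[70,-60,12],[-100,-60,12],[-100,120,12],[70,40,72],[70,-40,72],[-10,-40,72],[-10,40,72]])/1e3
f=lambda p:(proj("top",W(p,P))-px).ravel()
r=least_squares(f,[.5,-.25,0]); print("pose",r.x); print(f(r.x).reshape(-1,2).round(1))
a=r.x[2];R=np.array([[np.cos(a),-np.sin(a)],[np.sin(a),np.cos(a)]])
loc=lambda q,z:((at_z("top",full(q),z)[:2]-r.x[:2])@R*1e3).round(1)
print("tab top front",loc((382,428),.06),loc((503,443),.06))
print("knob",loc((64,285),.084),"pivot cap",loc((270,325),.04))
for n,q,z in(("va",(748,335),.051),("vb",(154,66),.051),("bk",(710,515),.062)): print(n,loc(q,z))
print("knob w",W(r.x,[[-43,155,0.062]]) , [W(r.x,[[-.043-.08*np.sin(t),.075+.08*np.cos(t),.06]]).round(3) for t in(0,.6,1.2,1.5,1.8)])
E
```

```text
pose [ 0.58433722 -0.27113983 -0.1737974 ]
[[-0.3  0.2]
 [ 0.4  0.4]
 [ 0.5  0.1]
 [-0.3  0.5]
 [ 0.3  0.1]
 [ 0.5  0.1]
 [-0.5 -0.5]
 [-0.6 -1. ]]
tab top front [-78.   23.3] [-74.9 -24.3]
knob [-45.9 152.6] pivot cap [-41.   77.9]
va [  -8.6 -111.2]
vb [ 60.2 146.5]
bk [ -89.1 -109.5]
knob w [[-1.49646907e+01  1.59829540e+02  6.20000000e-02]] [array([[ 0.569, -0.111,  0.06 ]]), array([[ 0.522, -0.117,  0.06 ]]), array([[ 0.487, -0.148,  0.06 ]]), array([[ 0.477, -0.17 ,  0.06 ]]), array([[ 0.475, -0.194,  0.06 ]])]
```

```bash
cat >> h.py <<'E'
POSE=np.array([ 0.58433722,-0.27113983,-0.1737974])
def L(x,y,z): return W(POSE,[x/1e3,y/1e3,z/1e3])[0]
def att(a):  # tool down, jaw axis at reader-frame angle a
    a+=POSE[2]; x=np.array([0,0,-1.]); z=np.array([np.cos(a),np.sin(a),0]); return np.c_[x,np.cross(z,x),z]
def st(msg=""):
    s=sense(); a=POSE[2];R=np.array([[np.cos(a),-np.sin(a)],[np.sin(a),np.cos(a)]])
    p=s["position"]; l=(p[:2]-POSE[:2])@R*1e3; f=s["wrist_force"]; fl=f[:2]@R
    print(msg,"t%.2f"%s["time_s"],"loc",l.round(1),"z%.1f"%(p[2]*1e3),"F",fl.round(1),"%.1f"%f[2],"gap%.1f"%(s["finger_gap"]*1e3),flush=True)
    return l,p[2]*1e3,fl,f[2]
E
python3 - <<'E'
from h import *
command_gripper(0.0)
movep(L(-107,0,200),att(np.pi/2)); st("above")
move_l(L(-107,0,55),feed=.15); st("down")
hit=move_l(L(-85,0,55),feed=.04,until_force=1.8); st(f"touch {hit}")
hit=move_l(L(-26,0,55),feed=.03,until_force=7); st(f"home {hit}")
shot("top","p1",(205,125,365,255),5)
E
```

```text
above t4.09 loc [-106.6    0.7] z199.9 F [ 0.6 -0.7] -0.1 gap0.0
down t5.21 loc [-106.4   -0.4] z55.7 F [-0.6 -0.4] 0.2 gap0.0
touch True t5.80 loc [-84.6   0.3] z54.7 F [0.3 0.9] -0.0 gap-0.3
home True t7.44 loc [-31.4   0.3] z54.3 F [-0.3 -0.1] 0.4 gap-0.4
```

View pics/p1.png

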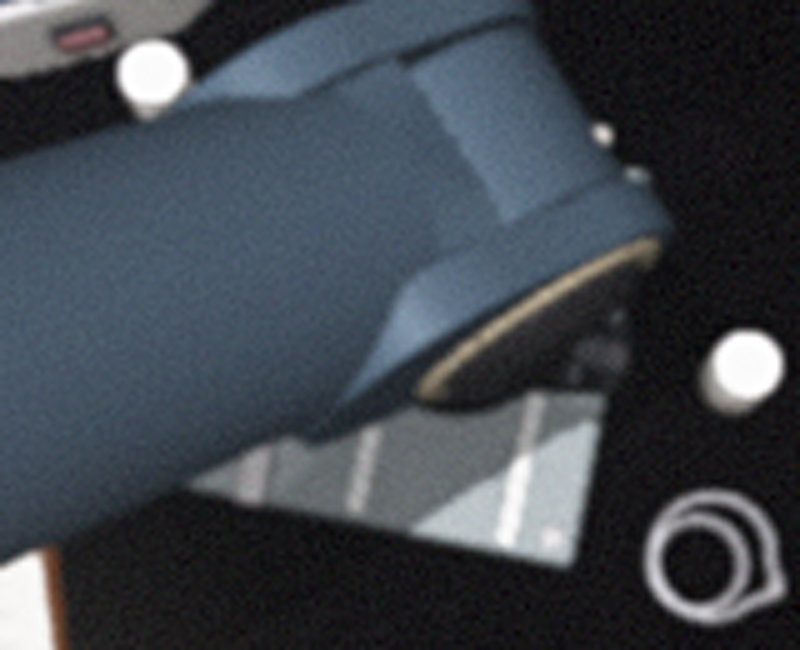

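The arm hides the reader in this picture. The arm stopped by force near the expected home position, so I'll confirm by pressing again, then retreat and look.

```bash
python3 - <<'E'
from h import *
hit=move_l(L(-24,0,55),feed=.02,until_force=9); st(f"press {hit}")
move_l(L(-60,0,55)); move_l(L(-60,0,180),feed=.25); st()
command_gripper(.04)
movep(L(-45.4,155,180),att(0.03)); st("above knob")
shot("scene","p2",(270,160,410,280),5)
E
```

```text
press True t7.86 loc [-31.3   0.8] z53.1 F [-1.2  0.3] 0.2 gap0.1
 t8.84 loc [-59.9   0.7] z179.5 F [-0.4 -0.3] -0.5 gap-0.0
above knob t10.83 loc [-45.4 154.6] z180.1 F [0.1 0.7] -0.3 gap39.6
```

View pics/p2.png

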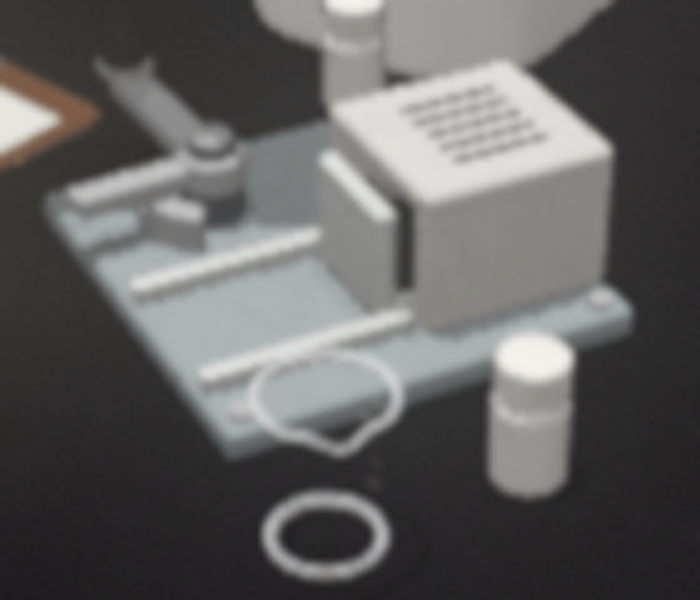

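The carriage is home: the tab, near (357,230), stands just off the housing face. Glassware is untouched. Next I'll cage the knob loosely and sweep the handle by feel.

```bash
cat >> h.py <<'E'
def arc(t,z,r=80): return L(-43-r*np.sin(t),75+r*np.cos(t),z)
def ft(t,f): return -f[0]*np.cos(t)-f[1]*np.sin(t), -f[0]*np.sin(t)+f[1]*np.cos(t)
E
python3 - <<'E'
from h import *
hit=move_l(L(-45.4,155,81),feed=.1,until_force=5); st(f"down {hit}")
if not hit:
    command_gripper(.027,20); st("caged")
    for t in np.arange(.1,1.0,.08):
        hit=move_l(arc(t,81),att(t),feed=.04,until_force=10)
        l,z,f,fz=st(f"{t:.2f} {hit}"); print("   tang,rad",np.round(ft(t,f),1))
        if hit: break
E
```

```text
down False t12.03 loc [-44.9 154.8] z81.6 F [0.4 0.7] 0.1 gap40.1
caged t12.31 loc [-45.2 155.1] z81.3 F [-0.3  0.3] -0.5 gap26.8
0.10 False t12.60 loc [-51.  154.7] z81.2 F [ 0.3 -0.7] -0.1 gap26.9
   tang,rad [-0.2 -0.7]
0.18 False t12.91 loc [-57.2 153.8] z81.1 F [ 0.5 -0.5] 0.5 gap26.8
   tang,rad [-0.4 -0.6]
0.26 False t13.22 loc [-63.4 152.4] z81.0 F [ 0.  -0.4] 0.0 gap27.1
   tang,rad [ 0.1 -0.4]
0.34 False t13.53 loc [-69.5 150.5] z81.0 F [1.1 0.1] 0.8 gap27.2
   tang,rad [-1.  -0.2]
0.42 False t13.83 loc [-75.5 148.1] z81.0 F [0.5 0.5] -0.1 gap27.0
   tang,rad [-0.6  0.3]
0.50 False t14.14 loc [-81.2 145.3] z81.0 F [0.6 0. ] 0.5 gap26.9
   tang,rad [-0.5 -0.3]
0.58 False t14.45 loc [-86.2 142.1] z81.3 F [2.6 0.9] -0.0 gap27.2
   tang,rad [-2.6 -0.7]
0.66 False t14.76 loc [-91.5 138.3] z81.2 F [1.3 0.5] 2.2 gap27.0
   tang,rad [-1.3 -0.4]
0.74 False t15.07 loc [-96.6 134.3] z81.1 F [2.3 1.9] 1.8 gap26.6
   tang,rad [-3.  -0.1]
0.82 False t15.38 loc [-101.1  129.9] z81.1 F [2.8 2.6] 2.8 gap26.7
   tang,rad [-3.8 -0.3]
0.90 False t15.68 loc [-105.9  124.9] z80.8 F [1.4 2.5] 2.1 gap27.0
   tang,rad [-2.8  0.4]
0.98 False t15.99 loc [-110.2  119.4] z80.6 F [1.4 1.2] 1.4 gap27.0
   tang,rad [-1.8 -0.5]
```

```bash
python3 - <<'E'
from h import *
for t in np.arange(1.02,1.9,.04):
    hit=move_l(arc(t,81),att(t),feed=.016,until_force=6)
    l,z,f,fz=st(f"{t:.2f} {hit}"); ta=ft(t,f); print("   tang,rad",np.round(ta,1))
    if hit or ta[0]<-6.5: break
E
```

```text
1.02 False t16.34 loc [-111.3  117.3] z80.8 F [2.2 3.5] 2.5 gap27.2
   tang,rad [-4.2 -0.1]
1.06 False t16.69 loc [-114.1  113. ] z80.5 F [0.4 0.7] 0.4 gap26.9
   tang,rad [-0.8 -0.1]
1.10 False t17.04 loc [-114.8  110.9] z80.8 F [0.2 0.8] 0.6 gap27.1
   tang,rad [-0.8  0.1]
1.14 False t17.39 loc [-115.7  108.4] z81.0 F [0.8 0.9] -0.9 gap27.2
   tang,rad [-1.1 -0.3]
1.18 False t17.74 loc [-117.   105.5] z81.0 F [0.8 1.7] -0.8 gap27.0
   tang,rad [-1.8 -0.1]
1.22 False t18.09 loc [-118.3  102.2] z81.0 F [0.6 0.9] -0.4 gap27.3
   tang,rad [-1.  -0.2]
1.26 False t18.44 loc [-119.2   99.3] z81.0 F [0.7 1.4] 0.0 gap26.8
   tang,rad [-1.6 -0.3]
1.30 False t18.79 loc [-120.2   96.2] z81.0 F [-0.2 -0. ] 0.4 gap27.3
   tang,rad [0.1 0.2]
1.34 False t19.14 loc [-120.9   93.2] z81.0 F [1.3 0.6] -0.3 gap26.9
   tang,rad [-0.9 -1.2]
1.38 False t19.49 loc [-121.6   90. ] z81.0 F [1.6 0.5] -1.3 gap27.0
   tang,rad [-0.8 -1.5]
1.42 False t19.84 loc [-122.3   86.7] z81.0 F [ 1.5 -0.2] 0.2 gap26.7
   tang,rad [-0.  -1.5]
1.46 False t20.19 loc [-122.8   83.5] z80.9 F [-0.1  0.6] -0.6 gap27.0
   tang,rad [-0.6  0.2]
1.50 False t20.54 loc [-122.9   80.5] z81.0 F [-0.1 -0.4] -1.1 gap26.8
   tang,rad [0.4 0. ]
1.54 False t20.89 loc [-122.9   77.4] z81.0 F [0.2 0. ] 0.5 gap26.7
   tang,rad [-0.  -0.2]
1.58 False t21.24 loc [-123.    74.2] z81.0 F [-0.1  0.9] 0.3 gap27.0
   tang,rad [-0.9  0.1]
1.62 False t21.59 loc [-122.9   71.3] z80.9 F [0.5 0.8] -0.3 gap27.0
   tang,rad [-0.8 -0.5]
1.66 False t21.94 loc [-122.6   69. ] z80.9 F [0.3 4.8] -0.1 gap26.7
   tang,rad [-4.8 -0.8]
1.70 False t22.29 loc [-122.2   67.2] z80.9 F [0.3 9. ] 0.7 gap27.3
   tang,rad [-8.9 -1.5]
```

The forward wall stopped the handle at a turn of about 1.6, which fits a drop into the notch. I'll back off, rise clear and check from the picture before pressing.

```bash
python3 - <<'E'
from h import *
move_l(arc(1.61,81),att(1.61),feed=.03); st("back")
command_gripper(.045); move_l(arc(1.61,140),feed=.15); st("up")
command_gripper(0.); 
# side step so that cameras see the knob
move_l(L(-150,190,180),feed=.25); st()
a,_=shot("scene","s3",(270,160,410,280),4); b,_=shot("top","t3",(205,125,345,255),4)
cv2.imwrite("pics/p3.png",cv2.resize(np.vstack([cv2.imread("pics/s3.png")[:,:],cv2.imread("pics/t3.png")]),None,fx=.58,fy=.58))
E
```

```text
back t22.68 loc [-123.    71.4] z81.0 F [-0.  2.] -0.6 gap27.2
up t23.54 loc [-123.2   72.1] z139.7 F [ 0.3 -0.1] -0.4 gap45.3
 t24.70 loc [-150.   189.3] z180.0 F [ 0.9 -0.8] 0.3 gap0.3
```

View pics/s3.png

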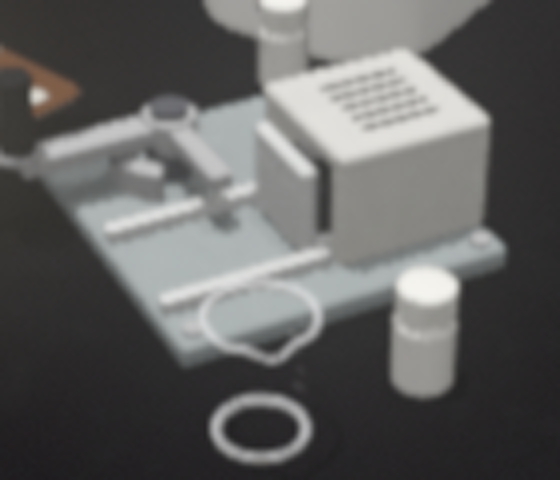

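View pics/t3.png

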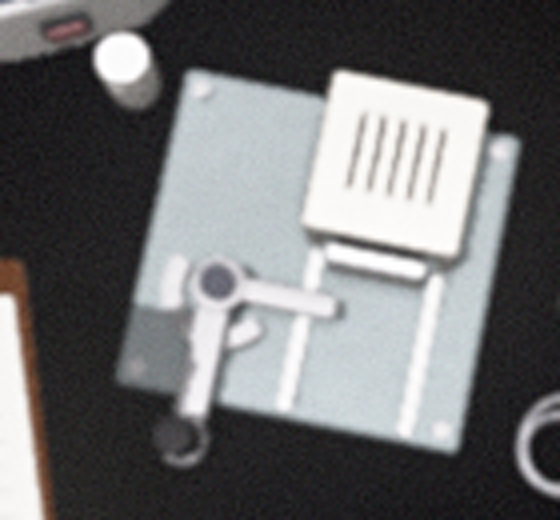

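The tongue now lies across the front of the tab. In the top crop the knob top is at about (176,437), the lever end is at (182,441) and the pivot at (218,282). I'll press on the knob top, noting heights.

```bash
python3 - <<'E'
from h import *
a=POSE[2];R=np.array([[np.cos(a),-np.sin(a)],[np.sin(a),np.cos(a)]])
q=(at_z("top",(205+176/4,125+437/4),.088)[:2]-POSE[:2])@R*1e3; t=np.arctan2(-(q[0]+43),q[1]-75); print("knob",q,t)
t=1.60
move_l(arc(t,140),att(t),feed=.2); move_l(arc(t,119),feed=.1); st("over")
hit=move_l(arc(t,100),feed=.01,until_force=3); st(f"contact {hit}")
hit=move_l(arc(t,98),feed=.01,until_force=10); st(f"press {hit}")
sleep(.3); st("hold")
E
```

```text
knob [-123.44417146   73.6825661 ] 1.5871718592134416
over t25.94 loc [-123.2   73.6] z118.8 F [0.5 0.1] 0.7 gap0.1
contact False t27.99 loc [-122.9   72.7] z100.0 F [0.3 1.3] -0.1 gap0.0
press False t28.34 loc [-123.    72.7] z97.9 F [ 0.7 -0.4] 0.2 gap-0.3
hold t28.64 loc [-123.    72.7] z98.0 F [-0.3 -0.1] 0.0 gap0.1
```

There was no contact, which I did not expect. I'll look.

```bash
python3 - <<'E'
from h import *
shot("scene","p4",(230,120,390,240),5); print(proj("scene",[arc(1.6,73),arc(1.6,39),arc(1.6,84)]))
E
```

```text
[[271.61393572 186.44557671]
 [272.93114559 201.69209897]
 [271.17828525 181.37896921]]
```

View pics/p4.png

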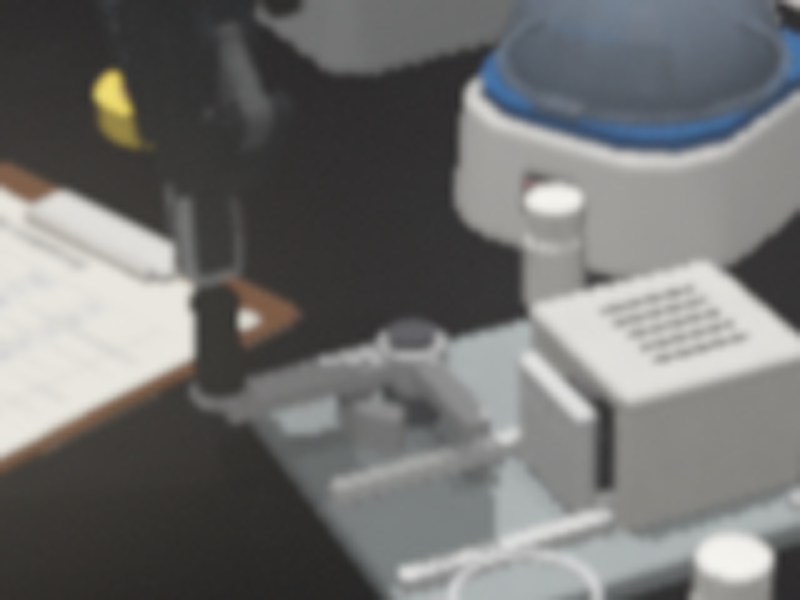

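The fingertips, near (208,280), are still just above the knob top at (215,290), so their reach past the TCP is shorter than I assumed. I'll carry on down by feel.

```bash
python3 - <<'E'
from h import *
t=1.59
move_l(arc(t,98),att(t),feed=.02)
hit=move_l(arc(t,82),feed=.008,until_force=3); st(f"contact {hit}")
for k in range(12):
    z=sense()["position"][2]*1e3
    hit=move_l(arc(t,z-1),feed=.008,until_force=9); l,z,f,fz=st(f"press {hit}")
    if hit or fz>10: break
sleep(.2); st("hold")
E
```

```text
contact True t30.30 loc [-123.3   73.6] z86.0 F [1.4 0.1] 0.9 gap0.4
press False t30.60 loc [-123.2   73.5] z85.0 F [-0.6  0.3] 4.4 gap-0.1
press False t30.88 loc [-123.3   73.5] z83.9 F [-2.2 -0.3] 4.4 gap0.2
press False t31.16 loc [-123.4   73.4] z83.2 F [-4.2  1.3] 8.6 gap-0.2
press False t31.41 loc [-123.5   73.4] z82.9 F [-5.9  0.4] 13.5 gap-0.0
hold t31.61 loc [-123.5   73.4] z82.9 F [-5.1  0.8] 12.8 gap0.2
```

```bash
python3 - <<'E'
from h import *
shot("scene","p5",(235,140,335,215),8); print(proj("scene",[arc(1.59,z) for z in (39,58,80,84,88)]))
E
```

```text
[[272.77048558 201.4953986 ]
 [272.03856024 193.05493756]
 [271.17385347 183.04018614]
 [271.01462301 181.19089048]
 [270.8547685  179.33272695]]
```

View pics/p5.png

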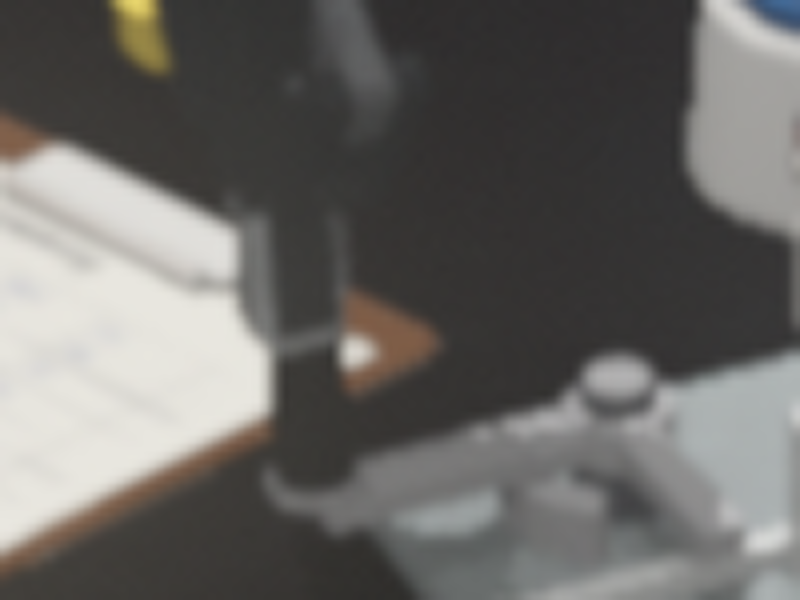

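The knob bottom is now at about (310,490), which matches z = 39 mm, so the handle is low. The finger edge at about y = 345 sits on the knob top. I'll retreat, then touch again to confirm that it stays solid, and look.

```bash
python3 - <<'E'
from h import *
t=1.59
move_l(arc(t,95),feed=.05); st("up")
hit=move_l(arc(t,78),feed=.008,until_force=4); st(f"contact {hit}")
hit=move_l(arc(t,78),feed=.008,until_force=7); st(f"press {hit}")
move_l(arc(t,150),feed=.1); move_l(L(-150,190,180),feed=.25); st("clear")
a,_=shot("scene","s6",(250,150,410,280),5); b,_=shot("top","t6",(205,125,365,255),5)
cv2.imwrite("pics/p6.png",a[150:280,250:410,::-1].repeat(4,0).repeat(4,1)[:0] if 0 else np.hstack([cv2.resize(cv2.imread(f"pics/{n}6.png"),(400,325)) for n in "st"]))
E
```

```text
up t32.07 loc [-122.7   73.5] z95.1 F [0.3 0.9] 0.4 gap0.2
contact True t33.43 loc [-123.4   73.5] z83.4 F [-0.4  0.2] 4.6 gap-0.1
press True t33.71 loc [-123.6   73.4] z83.2 F [-0.9  0.2] 6.1 gap-0.1
clear t35.17 loc [-150.2  189.2] z179.6 F [-0.4  0.6] 0.3 gap0.1
```

View pics/s6.png

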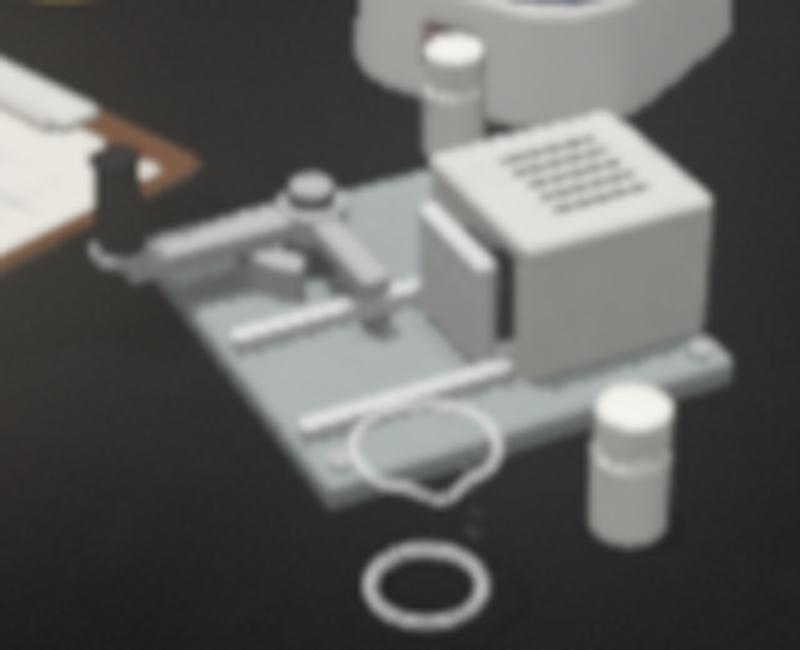

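View pics/t6.png

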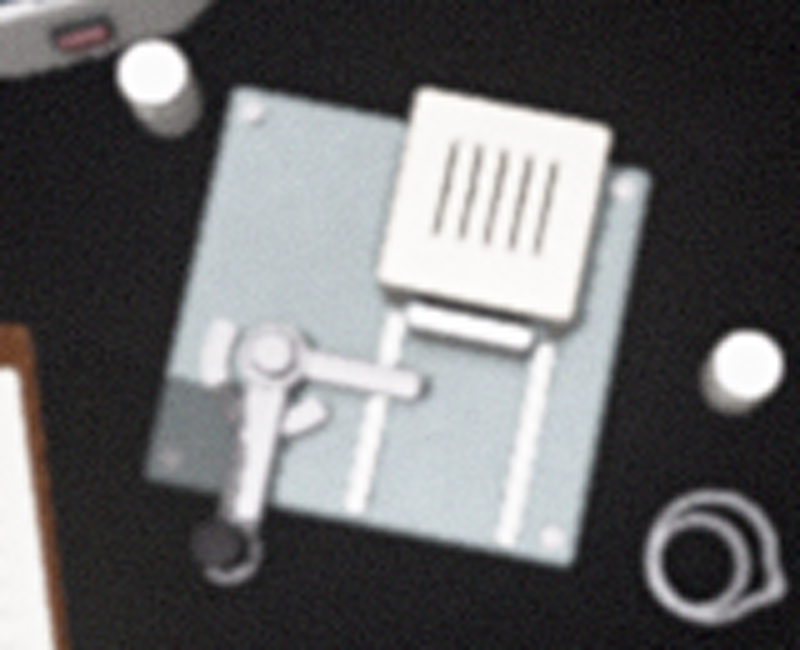

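The handle is locked, with the tongue across the tab and the knob low. The carriage is home and the glassware hasn't moved. The press travelled only about 3.2 mm, so I'll check the handle's height by depth against the start (when it was low) and press firmly once more.

```bash
python3 - <<'E'
from h import *
d0=np.load("pics/top0.npy")
def cmp(m):
    d=np.median([camera("top")[1] for _ in range(6)],0)
    for n,(u,v) in dict(cap=(259,195),plate=(270,160),house=(304,150)).items():
        s=np.s_[v-2:v+3,u-2:u+3]; print(m,n,"rise since start mm",round(float(np.median(d0[s]-d[s]))*1e3,2))
cmp("before")
t=1.59
move_l(arc(t,120),att(t),feed=.25); move_l(arc(t,88),feed=.1)
hit=move_l(arc(t,78),feed=.008,until_force=11); st(f"press {hit}"); sleep(.2); st("hold")
move_l(arc(t,150),feed=.1); move_l(L(-150,190,180),feed=.25); st("clear")
cmp("after")
E
```

```text
before cap rise since start mm -0.61
before plate rise since start mm 0.19
before house rise since start mm 0.48
press True t37.48 loc [-123.5   73.3] z83.1 F [-1.1  0.3] 6.3 gap0.2
hold t37.67 loc [-123.5   73.3] z83.2 F [-0.7 -0.3] 6.0 gap0.4
clear t39.14 loc [-150.2  189.2] z179.6 F [ 0.4 -0.2] 0.3 gap-0.0
after cap rise since start mm -0.41
after plate rise since start mm -0.17
after house rise since start mm 0.54
```

Cap height is back to its starting low level within noise, and the handle stays solid when pressed. I'm handing it in.

```bash
python3 -c "
from rig import *
print(finish_job(), sense()['time_s'])"
```

```text
the job is handed in; nothing more can be done
the job is handed in; nothing more can be done
```

The reader is loaded and locked, and the job was handed in just after 39 s on the robot's clock.

**What I did**
- **Carriage:** I pushed it home until it met its stop. A second press stopped at the same place, and the pictures show the tab right at the housing.
- **Turning the handle:** I swept it by its knob, loosely caged in the fingers. At a turn of about 1.6 rad the notch wall stopped it, at about 9 N.
- **Pressing down:** I pressed the knob down until it was solid. The sampled force peaked at about 13.5 N.

**Last checks**
- **Re-pressing:** Two more presses stopped at the same height, within about 0.3 mm of the end of the first press.
- **Height:** By depth, the handle's cap is back at its starting low level within noise (-0.4 to -0.6 mm).
- **Lock:** The tongue lies across the front of the tab.
- **Glassware:** It looks unmoved in the pictures; I did not measure it.
- **Clearance:** The arm was clear of everything when I handed in.

**What disagreed**
- **Fingertip reach:** The shut fingertips touched the knob top about 27 mm lower than I expected from the stated reach past the TCP. I found the knob by feel instead.
- **Press travel:** I measured about 3.1 mm where 4 mm was expected. The depth check and the solid re-presses still point to the handle being at the bottom of the notch.

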